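# Scan the tin's label

### The arm

A 6-joint arm with a two-finger parallel gripper is mounted at the origin on the work surface. World frame = base frame: x ahead of the robot, y to its left, z up, the work surface at z = 0. Lengths are in m, angles in rad, forces in N, time in s.
With the tool pointing down it reaches from about 0.275 to 0.85 m from the base axis. Payload 19 kg.
Tool frame: the origin (TCP) lies where the fingers leave the gripper's body, on its centre line; the fingertips stand 73 mm ahead of it and the grasp point (between the pads) lies 54 mm ahead of it; z points along the fingers, y is the line along which they close (so a half turn about z gives the same grasp; the last joint's range is limited). The gripper opens to 85 mm and grips with 20 to 120 N. Pads are 22 mm wide; open, the fingers measure 114 mm over their backs; the gripper's body (76 mm by 85 mm) begins 54 mm behind the grasp point. The pads swing forward as they close: fully open they stand 13 mm farther back than shut.
Start: joints at [-1.239, 0.15, 1.437, -0, 1.554, -0.134], TCP at [0.258, -0.514, 0.304] pointing down, gripper open.
Joint ranges: [-2.8, 2.8], [-0.68, 2.1], [0.12, 2.68], [-1.39, 4.53], [0.16, 2.79], [-2.81, 2.81]. Speed limits (rad/s): [1.89, 1.89, 2.22, 3.01, 3.01, 3.01].

### API

Orientations are given as a rotation vector (axis times angle).
In Python, from workcell import monitor, imaging, ticket, nets gives the robot as it stands.
- The arm moves only by the tool servo_tool, never from a script. Its argument "commands" is one flat list of numbers, 7 for each row, row after row: the turn, a rotation vector about the tool's x, y, z in rad, then the shift along the tool's x, y, z in cm, then the gripper's target within -1 to 1 (shut at 1, half-way at 0, fully open at -1). In form: [ax, ay, az, dx, dy, dz, jaw, ax, ay, az, dx, dy, dz, jaw, ...]. A call has 1 to 10 rows; each row is the pose to reach, as a shift and turn from the pose commanded when the call began, along the tool's axes at that moment; what a row does not reach only later rows make up. A row lasts 1/10 s, in which the tool goes at most 50 mm and 8.59 degrees, less where a joint would pass 70% of its speed; a pose out of reach is approached as far as the arm can. A call with a gripper value outside its range is refused whole. The fingers move at their own pace and stop on an object; "squeeze" is the grip in N (left out, the last holds). Time passes only in rows, so rows that repeat a pose let the fingers close. It gives the time, the measured TCP pose, the force, the opening and the grip force at its end, in the units of the state.
- monitor.observe(): the state, without advancing time (a new reading comes with each control period).
- imaging.capture(name): name is "scene" or "top" or "wrist"; returns a dict with "color" (384x512x3 uint8, red, green, blue), "intrinsics" (3x3 intrinsics, pixels), "k1" (the pictures are not rectified: a ray, as slopes to the right and down, at radius r is drawn at 1 + k1 r^2 times it, then the intrinsics apply), "R" (3x3) and "t" (3): a world point X has camera coordinates R X + t. Camera axes: x right, y down, z forward; pixel columns grow to the right and rows downward; lengths in m; the calibration is good to about 2 mm. A picture is of the moment at which its call begins. There is no depth.
- ticket.finish_job(): hands the job in; it is judged then, once.
Trained networks look in the newest picture that a camera, given by its name, has taken for a name from the list of things; names that differ only in an ending like _2 or _b are one class to them, and where a whole thing is asked for, a point or a joint stands for the part that bears it (a point fixed in the world has none). Each returns a list of dicts, best first, with "score" (0 to 1); they miss things now and then, are a little off and sometimes report something else, mostly with a low value. They report only what shows in the picture. A call takes as long as a camera call. They do not tell look-alikes from the thing itself.
- nets.recognise(query, camera): "pixel" ([column, row] in pixels, amid what is visible of it).
- nets.pinpoint(query, camera): "pixel" ([column, row] in pixels: a listed point, or the origin of a listed thing).
The state is a dict: "time": time; "joints": joint angles; "dq": joint speeds; "effort": joint torques, N m; "tcp_pos": TCP position; "tool_rot": TCP orientation; "ft_force": force on the tool from outside, world axes, zero at the start; "ft_torque": the same for the moment, N m; "opening": opening from 0.0 (shut) to 1.0 (fully open); "gripper_force": force on a finger pad.
Only numpy, scipy, OpenCV 4.12 (cv2) and the standard library are available. Lean on these libraries where they do the work, as an engineer would, in place of code of your own. Each camera call takes 0.05 s, during which the arm holds its last target. There are 200 camera calls.

### The job

A food tin lies on its side with its bar-code label turned away to one side: roll it along the table, without lifting it, until the label faces up, and let it lie there. Then draw the hand scanner straight up out of its stand, tip its nose down and finish while still holding it raised above the tin, clear of it, pointing as nearly straight down as you can at the middle of the label from about 10 cm. Leave everything else where it stands.

Things in the scene. Friction and masses are not known exactly. Their poses are not given: they have to be found in the camera images.
- tin_center (a point): centre of the food tin that lies on its side: a plain bare-metal cylinder 60 mm in diameter and 110 mm long, about 0.35 kg, free to roll on the level table where it stays when left at rest; pushed briskly it coasts on by about 10 mm, pushed slowly (2 cm/s) hardly at all. Its x axis is the tin's long axis (level). It is 30 mm above the table
- label (a point): centre of the paper bar-code label on the tin's round side (56 mm along the tin, 43 mm round it). Its z axis points straight out of the label, x runs along the tin. At the start z points sideways, 65 degrees from straight up; to bring the label up the tin must be rolled away from the side the label is on (1 rad of turn per 30 mm of travel)
- scanner_head (a point): centre of the head of the pistol-shaped hand scanner (about 0.18 kg): head 84 mm long, 38 mm wide (along y, flat sides, the place to grip), 32 mm tall, pitched 25 degrees nose down; axes are those of the scanner: z up along the handle, nose towards -x. The handle is 28 mm (x) by 24 mm (y); its foot lies 122 mm below this point and 6 mm towards +x. The scanner's weight acts about 18 mm below this point, down the handle; it may swing in a loose grip but stands a firm one (60 N)
- scanner_foot (a point): centre of the foot of the scanner's handle; same axes as scanner_head. It stands 10 mm above the table while in the stand
- scanner_window (a point): centre of the scanner's window on the nose, 43.5 mm from scanner_head along the nose. Its z axis points backwards out of the head, so the scanner points along -z of this point; y is across the head. In the stand z is 65 degrees from straight up; with the scanner pointing straight down z would be upright
- stand_mouth (a point): centre of the mouth of the stand's pocket, 70 mm above the table. Fixed black stand, base 110 by 90 mm; upright pocket 32 by 28 mm inside, 60 mm deep, which holds the lower 60 mm of the scanner's handle with 2 mm clearance all round: the scanner draws straight up
- bowl_near: small stoneware bowl, 96 mm across, 36 mm tall, standing nearest the robot; origin at the centre of its underside. Not part of the job
- spoon: steel serving spoon lying about 160 mm along x between the tin and the stand, under 30 mm tall; origin at the underside of its middle. Not part of the job
- mill: turned dark wooden pepper mill, 52 mm across, 130 mm tall, standing; origin at the centre of its underside. Not part of the job
- oil: amber oil bottle, 60 mm across, 190 mm tall, standing at the left; origin at the centre of its underside. Not part of the job
- tin_up: plain standing food tin, 72 mm across, 100 mm tall, at the back; origin at the centre of its underside. Not part of the job
- bowl_far: stoneware bowl, 150 mm across, 42 mm tall, at the back right; origin at the centre of its underside. Not part of the job
- squash: small orange squash, 92 mm across, 100 mm tall, at the right; origin at the centre of its underside. Not part of the job
Not all that is in view belongs to the job. Leave any blue look-alike of the part that bears tin_center alone. What is shaped like the part that bears scanner_head but yellow is not meant.

How it is judged:
On the way, in this order (a step that is already met when the one before it is completed fails the run):
1. the tin lies still, let go of, with its label up (angle between label's own z axis and vertical below 0.45 rad and linear speed of tin below 0.02 m/s and contact force between tin and the fingers below 0.2 N and contact force between scanner and stand above 0.2 N), for 0.3 s.
2. the scanner is drawn up out of the stand, its foot above the pocket (height (world z) of scanner_foot above 0.075 m and contact force between scanner and the fingers above 1 N), for 0.2 s.
At the end, for the whole second after the job is handed in: Tin at rest on the table, label within 0.45 rad of up; scanner still, held by the fingers alone, foot over 50 mm up, touching no tin, stand or table, pointing within 0.61 rad of straight down, the label's middle 45 to 170 mm before its window and within 25 mm of its line along window x and y (angle between label's own z axis and vertical below 0.45 rad and linear speed of tin below 0.02 m/s and height (world z) of tin_center below 0.036 m and angle between scanner_window's own z axis and vertical below 0.61 rad and x of label in the frame of scanner_window between -0.025 and 0.025 m and y of label in the frame of scanner_window between -0.025 and 0.025 m and z of label in the frame of scanner_window between -0.17 and -0.045 m and height (world z) of scanner_foot above 0.05 m and contact force between scanner and the fingers above 2 N and linear speed of scanner below 0.04 m/s and contact force between scanner and tin below 0.3 N and contact force between scanner and stand below 0.3 N and contact force between scanner and table below 0.3 N); the arm keeps its last pose, push and grip.
It fails at once if the tin is lifted off the table (height (world z) of tin_center above 0.045 m).
It fails at once if another thing on the table is moved more than 30 mm (distance of any of bowl_near, spoon, mill, oil, tin_up, bowl_far, squash from where it was at the start of the episode above 0.03 m).
It also fails if it takes over 59 s, if anything falls off the work surface, if the arm or the gripper's body presses on something with over 40 N, if the wrist force passes 120 N, or if a joint passes its speed limit or range.

## Working session

There is one attempt and no reset: what is moved stays moved. The work goes in short steps, Python scripts to look and compute and a tool call to move; the robot and the scene stay as the last step left them, time stands still between calls to the robot, and variables do not carry over. Pictures are saved under pics/ and viewed, at most 10 in all, crops included, and the job is handed in when it is done.

Besides the shell and the picture viewer there is one more tool, called after "Emit:" as name(argument=value, ...), one argument or row to a line, values as JSON. servo_tool: Moves the arm, as the interface text tells. Its arguments: {"type":"object","properties":{"commands":{"type":"array","items":{"type":"number"}},"squeeze":{"type":"number"}},"required":["commands"]}

```bash
mkdir -p pics; cat > h.py <<'E'
import numpy as np, cv2
from scipy.spatial.transform import Rotation as Ro
from workcell import monitor, imaging, ticket, nets
def ray(c,px):
    K=np.array(c["intrinsics"]);d=np.array([c["k1"],0,0,0.])
    # radial one-term
    s=np.linalg.inv(K)@np.array([px[0],px[1],1.]);s=s[:2]/s[2];u=s.copy()
    for _ in range(30): u=s/(1+c["k1"]*(u@u))
    R=np.array(c["R"]);t=np.array(c["t"])
    v=R.T@np.array([u[0],u[1],1.]);return -R.T@t, v/np.linalg.norm(v)
def at_z(c,px,z):
    o,v=ray(c,px);return o+v*(z-o[2])/v[2]
def tri(L):
    A=np.zeros((3,3));b=np.zeros(3)
    for o,v in L:
        P=np.eye(3)-np.outer(v,v);A+=P;b+=P@o
    X=np.linalg.solve(A,b);return X,[np.linalg.norm(np.cross(X-o,v)) for o,v in L]
def proj(c,X):
    p=np.array(c["R"])@np.array(X)+np.array(c["t"]);u=p[:2]/p[2];u=u*(1+c["k1"]*(u@u))
    return (np.array(c["intrinsics"])@np.array([u[0],u[1],1]))[:2]
def save(c,n): cv2.imwrite("pics/"+n,c["color"][:,:,::-1])
E
python3 - <<'E'
from h import *
C={n:imaging.capture(n) for n in("scene","top")}
for n,c in C.items(): save(c,n+"0.png"); print(n,-np.array(c["R"]).T@c["t"])
for q in["tin_center","label","scanner_head","scanner_foot","scanner_window","stand_mouth","bowl_near","spoon","mill","oil","tin_up","bowl_far","squash"]:
    for n,c in C.items():
        for r in nets.pinpoint(q,n)[:3]: print(q,n,np.round(r["pixel"],1),round(r["score"],2))
print(monitor.observe())
E
```

```text
scene [ 1.10091491 -0.40931609  1.02686653]
top [ 0.52495272 -0.00237395  1.28797336]
tin_center scene [ 99.4 253.1] 0.97
tin_center scene [168.  252.5] 0.81
tin_center top [396.4 257.8] 0.83
tin_center top [347.7 216.9] 0.75
tin_center top [259.4 217.7] 0.59
label scene [ 81.2 254. ] 0.86
label scene [158.7 251.7] 0.71
label top [409.2 264. ] 0.7
label top [357.7 216.6] 0.61
scanner_head scene [329.5 131.1] 0.9
scanner_head scene [285.3 148.5] 0.87
scanner_head top [197.1 223. ] 0.78
scanner_head top [140.2 216.2] 0.78
scanner_head top [229.1 137.8] 0.57
scanner_foot scene [321.  162.4] 0.82
scanner_foot top [146.7 214.8] 0.8
scanner_window scene [272.  149.1] 0.82
scanner_window scene [312.7 128.4] 0.6
scanner_window top [206.3 237. ] 0.9
scanner_window top [145.8 224.2] 0.68
stand_mouth scene [282.  160.6] 0.92
stand_mouth top [200.3 222.5] 0.67
bowl_near scene [217.2 178.7] 0.95
bowl_near top [262.5 264.9] 0.91
spoon scene [242.3 207.2] 0.55
spoon top [261.5 219.4] 0.81
mill scene [278.3 240.6] 0.91
mill top [259.6 168.8] 0.58
oil scene [355.8 142.4] 0.81
oil top [112.2 204.5] 0.
[... 195 characters left out ...]
squash top [406.2 210.6] 0.61
{'time': 1.4, 'joints': array([-1.23900104e+00,  1.50503430e-01,  1.43740734e+00,  2.11212499e-05,
        1.55377874e+00, -1.33994585e-01]), 'dq': array([-0.0024073 , -0.00080174, -0.00110835,  0.00024023,  0.00014261,
       -0.00032635]), 'effort': array([ 2.30647083e-04, -7.12795472e+01, -5.71050096e+01, -1.45745416e-04,
        1.44193695e-03,  3.58656337e-05]), 'tcp_pos': array([ 0.25823276, -0.51373105,  0.30386095]), 'tool_rot': array([-3.05668130e+00, -7.25041434e-01, -1.79863148e-05]), 'ft_force': array([0.31307307, 0.72165988, 0.08456614]), 'ft_torque': array([-0.0096569 ,  0.02344856,  0.04172495]), 'gripper_force': 0.0, 'opening': 1.000499666636503}
```

View pics/scene0.png

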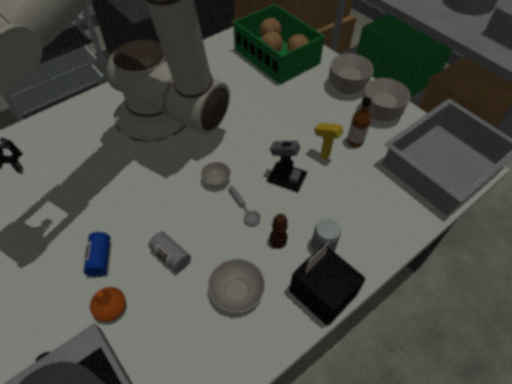

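View pics/top0.png

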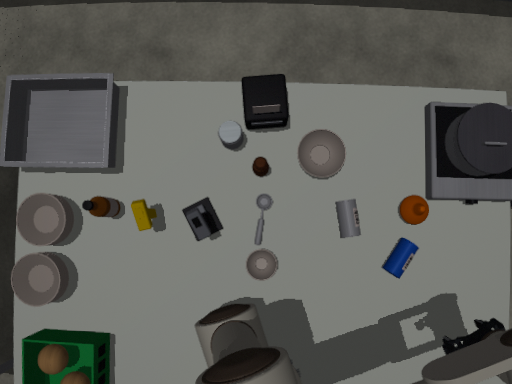

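The meant tin is the bare-metal one: scene (168,252), top (348,218), with its label on the right (-y) side. The meant scanner is the grey one in the black stand: scene (285,148), top (200,220). The blue tin and the yellow scanner are look-alikes.

```bash
python3 - <<'E'
from h import *
C={n:imaging.capture(n) for n in("scene","top")}
P={"tin":((168,252.5),(347.7,216.9)),"label":((158.7,251.7),(357.7,216.6)),"head":((285.3,148.5),(197.1,223)),"window":((272,149.1),(206.3,237)),"mouth":((282,160.6),(200.3,222.5)),"bn":((217.2,178.7),(262.5,264.9)),"spoon":((242.3,207.2),(261.5,219.4)),"mill":((278.3,240.6),(259.6,168.8)),"squash":((111.2,305.1),(406.2,210.6)),"bf":((236.5,289.7),(320.6,153.8))}
for k,(a,b) in P.items():
    X,e=tri([ray(C["scene"],a),ray(C["top"],b)]);print(k,X.round(4),np.round(e,4))
print("tin z.03",at_z(C["scene"],(168,252.5),.03),at_z(C["top"],(347.7,216.9),.03))
print("mouth z.07",at_z(C["scene"],(282,160.6),.07),at_z(C["top"],(200.3,222.5),.07))
for n,cx in(("scene",[(120,215,100,70),(250,120,90,80)]),("top",[(320,185,60,70),(170,185,70,70)])):
    for i,(x,y,w,h) in enumerate(cx):
        cv2.imwrite(f"pics/c_{n}{i}.png",cv2.resize(C[n]["color"][y:y+h,x:x+w,::-1],(400,300),interpolation=cv2.INTER_CUBIC))
im=[cv2.imread(f"pics/c_{n}{i}.png") for n in("scene","top") for i in(0,1)]
cv2.imwrite("pics/crops.png",cv2.convertScaleAbs(np.vstack([np.hstack(im[:2]),np.hstack(im[2:])]),alpha=1.3))
# tin axis from top silhouette
g=cv2.cvtColor(C["top"]["color"],cv2.COLOR_RGB2GRAY)
print(g[200:236:4,330:366:3])
E
```

```text
tin [ 0.5469 -0.2624  0.0229] [0.0018 0.0018]
label [ 0.5477 -0.2856  0.0562] [0.0018 0.0018]
head [0.5204 0.182  0.1238] [0.0003 0.0003]
window [0.4825 0.1597 0.1034] [0.0026 0.0026]
mouth [0.5198 0.1783 0.0707] [0.0031 0.0031]
bn [ 0.3984  0.0006 -0.0019] [0.0059 0.0059]
spoon [ 0.5359  0.0027 -0.0086] [0.0011 0.0011]
mill [ 0.6946  0.0123 -0.0075] [0.0017 0.0017]
squash [ 0.57   -0.4578 -0.0107] [0.0037 0.0037]
bf [ 0.7438 -0.1773  0.0044] [0.0013 0.0013]
tin z.03 [ 0.54974494 -0.26484998  0.03      ] [ 0.54769137 -0.25939653  0.03      ]
mouth z.07 [0.51770164 0.17595098 0.07      ] [0.52164939 0.18089422 0.07      ]
[[128 128 127 116 110 116  91  84  68 127 126 127]
 [127 127  64  74  87 106 100  86  73 127 127 127]
 [128 128  65  71  84 101 105  88  98 120 127 127]
 [127 127 109  67  82  96 106  90  79  63 127 127]
 [127 127 127  63  79  91 108  94 105  75 127 127]
 [128 127 127  57  76  88 110  98  93  44 127 127]
 [127 127 126  63  74  87 105 102  89  91 127 127]
 [127 127 127  62  71  84  99 105  89  78 115 127]
 [127 127 127 127  67  81  95 105  90  81  89 127]]
```

View pics/crops.png

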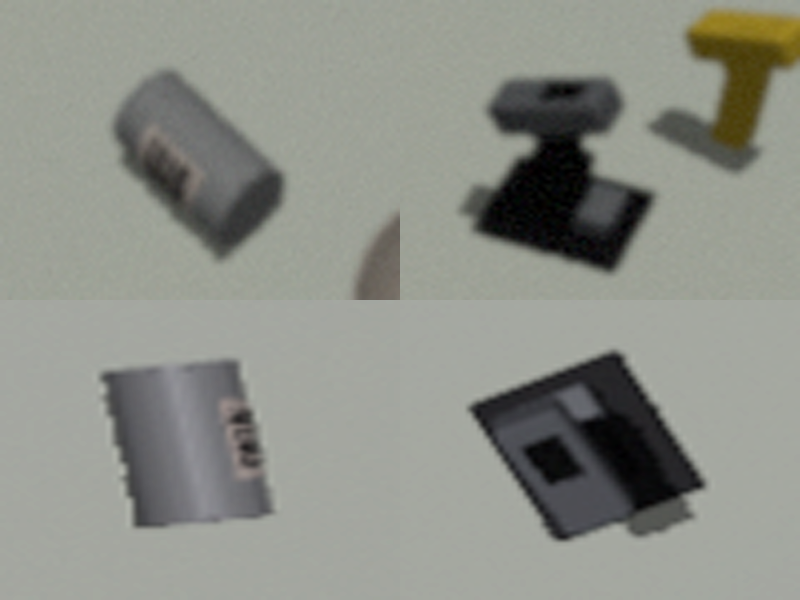

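```bash
python3 - <<'E'
from h import *
c=imaging.capture("top");s=imaging.capture("scene")
img=c["color"].astype(int)
g=img.sum(2)/3
def comp(box,m):
    x,y,w,h=box; mm=m[y:y+h,x:x+w].astype(np.uint8)
    n,l,st,ce=cv2.connectedComponentsWithStats(mm);k=1+np.argmax(st[1:,4]);ys,xs=np.where(l==k)
    return np.stack([xs+x,ys+y],1).astype(np.float32)
bg=np.median(img[240:300,300:380].reshape(-1,3),0);print(bg)
m=np.abs(img-bg).max(2)>18
for box,z,nm in(((320,185,55,70),.03,"tin"),((178,192,46,54),.006,"stand")):
    p=comp(box,m);W=np.array([at_z(c,q,z)[:2] for q in p],np.float32)
    r=cv2.minAreaRect(W);print(nm,r,len(p));print(cv2.boxPoints(r).round(4).tolist())
# head: gray top pixels
x,y,w,h=180,195,40,50
sub=g[y:y+h,x:x+w]
hd=comp((180,195,40,50),(g>55)&(g<95))
W=np.array([at_z(c,q,.135)[:2] for q in hd],np.float32);r=cv2.minAreaRect(W);print("head",r,cv2.boxPoints(r).round(4).tolist())
E
```

```text
[126. 128. 122.]
tin ((0.5444933772087097, -0.25949665904045105), (0.11223512887954712, 0.06626448035240173), 9.69551944732666) 764
[[0.483599990606308, -0.2363000065088272], [0.49480000138282776, -0.30160000920295715], [0.605400025844574, -0.2827000021934509], [0.5942000150680542, -0.21739999949932098]]
stand ((0.5260487198829651, 0.18043097853660583), (0.13030189275741577, 0.09351003170013428), 27.52558708190918) 1171
[[0.44670000672340393, 0.19179999828338623], [0.48989999294281006, 0.10890000313520432], [0.605400025844574, 0.16910000145435333], [0.5622000098228455, 0.25200000405311584]]
head ((0.5147875547409058, 0.1613011360168457), (0.09620143473148346, 0.059584688395261765), 31.824237823486328) [[0.45820000767707825, 0.16130000352859497], [0.4896000027656555, 0.11060000211000443], [0.571399986743927, 0.16140000522136688], [0.539900004863739, 0.21199999749660492]]
```

```bash
cat >> h.py <<'E'
def rel(R,p,label=""):
    s=monitor.observe();R0=Ro.from_rotvec(s["tool_rot"]).as_matrix()
    print(label,"rot",Ro.from_matrix(R0.T@R).as_rotvec().round(4),"cm",(100*R0.T@(np.array(p)-s["tcp_pos"])).round(2),"t",s["time"],"q",s["joints"].round(2))
def down(yaz):
    y=np.array([np.cos(yaz),np.sin(yaz),0]);z=np.array([0,0,-1.]);return np.stack([np.cross(y,z),y,z],1)
E
python3 - <<'E'
from h import *
d=np.pi/180;a=9.7*d;n=np.array([-np.sin(a),np.cos(a)]);C=np.array([.546,-.261])
for k in(a,a+np.pi):
    R=down(k);print(R[:,0]);rel(R,[*(C-.060*n),.20])
E
```

```text
[-0.16848938  0.98570347  0.        ]
 rot [-1.0000e-04 -1.0000e-04 -1.2743e+00] cm [35.31 -3.92 10.39] t 1.6 q [-1.24  0.15  1.44  0.    1.55 -0.13]
[ 0.16848938 -0.98570347  0.        ]
 rot [-1.0000e-04  1.0000e-04  1.8673e+00] cm [35.31 -3.92 10.39] t 1.6 q [-1.24  0.15  1.44  0.    1.55 -0.13]
```

Emit:
servo_tool(
  commands=[0,0,-1.274,35.3,-3.9,10.4,0,0,0,-1.274,35.3,-3.9,10.4,0,0,0,-1.274,35.3,-3.9,10.4,0,0,0,-1.274,35.3,-3.9,10.4,0,0,0,-1.274,35.3,-3.9,10.4,0,0,0,-1.274,35.3,-3.9,10.4,0,0,0,-1.274,35.3,-3.9,10.4,0,0,0,-1.274,35.3,-3.9,10.4,0,0,0,-1.274,35.3,-3.9,10.4,0,0,0,-1.274,35.3,-3.9,10.4,0],
)

```text
time: 2.6
tcp_pos: [0.5566, -0.3197, 0.1994]
tool_rot: [-2.022, -2.403, 0.0]
ft_force: [-0.3, 0.1, 0.9]
opening: 0.499
gripper_force: 0.0
```

```bash
python3 - <<'E'
from h import *
d=np.pi/180;a=9.7*d;n=np.array([-np.sin(a),np.cos(a)]);C=np.array([.546,-.261])
rel(down(a),[*(C-.060*n),.09])
c=imaging.capture("wrist");save(c,"w1.png")
for q in("tin_center","label"):
    for r in nets.pinpoint(q,"wrist"): print(q,np.round(r["pixel"],1),round(r["score"],2),at_z(c,r["pixel"],.03 if q[0]=="t" else .0427))
E
```

```text
rot [-0.0005 -0.0006  0.0023] cm [-0.04 -0.05 10.94] t 2.6 q [-0.64  0.34  1.42  0.    1.39 -0.81]
tin_center [251.9 122.5] 0.97 [ 0.54320088 -0.26030297  0.03      ]
tin_center [108.2 268.5] 0.61 [ 0.42706921 -0.42108242  0.03      ]
label [ 89.  293.9] 0.97 [ 0.4139312  -0.44471225  0.0427    ]
label [254.  155.7] 0.77 [ 0.54926454 -0.28498943  0.0427    ]
```

View pics/w1.png

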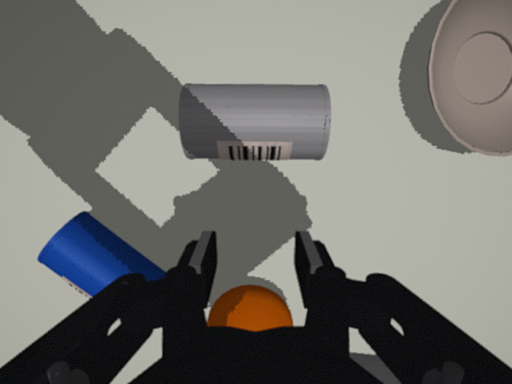

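The wrist picture shows the tin level at (254,122) with its label on the near side at (254,155). It sits squarely ahead of the fingers. I'll descend behind it.

Emit:
servo_tool(
  commands=[0,0,0,0,0,3,0,0,0,0,0,0,6,0,0,0,0,0,0,9,0,0,0,0,0,0,10.9,0,0,0,0,0,0,10.9,0,0,0,0,0.5,0,10.9,0,0,0,0,1,0,10.9,0],
)

```text
time: 3.45
tcp_pos: [0.5547, -0.3107, 0.0925]
tool_rot: [2.026, 2.398, 0.0]
ft_force: [0.7, 0.5, -0.4]
opening: 0.5
gripper_force: 0.0
```

Emit:
servo_tool(
  commands=[0,0,0,0.2,0,0,0,0,0,0,0.4,0,0,0,0,0,0,0.6,0,0,0,0,0,0,0.8,0,0,0,0,0,0,1.0,0,0,0,0,0,0,1.2,0,0,0,0,0,0,1.4,0,0,0,0,0,0,1.6,0,0,0,0,0,0,1.8,0,0,0,0,0,0,2,0,0,0],
)

```text
time: 4.45
tcp_pos: [0.551, -0.2906, 0.0909]
tool_rot: [-2.026, -2.401, -0.0]
ft_force: [-0.7, 0.3, 0.3]
opening: 0.498
gripper_force: 0.2
```

Emit:
servo_tool(
  commands=[0,0,0,0.2,0,0,0,0,0,0,0.4,0,0,0,0,0,0,0.6,0,0,0,0,0,0,0.8,0,0,0,0,0,0,1.0,0,0,0],
)

```text
time: 4.95
tcp_pos: [0.5493, -0.2807, 0.0909]
tool_rot: [-2.026, -2.401, -0.0]
ft_force: [-0.3, -0.5, 0.2]
opening: 0.5
gripper_force: 0.1
```

```bash
python3 - <<'E'
from h import *
L={}
for n in("scene","wrist"):
    c=imaging.capture(n);save(c,n+"2.png")
    for q in("tin_center","label"):
        for r in nets.pinpoint(q,n): print(n,q,np.round(r["pixel"],1),round(r["score"],2),at_z(c,r["pixel"],.03 if q[0]=="t" else .058).round(4))
E
```

```text
scene tin_center [286.2 149.1] 0.72 [0.4641 0.2443 0.03  ]
scene tin_center [174.9 247.5] 0.61 [ 0.5483 -0.2415  0.03  ]
scene label [164.  244.7] 0.91 [ 0.5381 -0.2649  0.058 ]
scene label [ 84.8 254.5] 0.76 [ 0.4317 -0.4486  0.058 ]
wrist tin_center [253.5 171.9] 0.56 [ 0.5408 -0.2372  0.03  ]
wrist label [254.2 220.3] 0.73 [ 0.5434 -0.2498  0.058 ]
```

Emit:
servo_tool(
  commands=[0,0,0,0.2,0,0,0,0,0,0,0.4,0,0,0,0,0,0,0.6,0,0,0,0,0,0,0.8,0,0,0,0,0,0,1.0,0,0,0,0,0,0,1.15,0,0,0,0,0,0,1.25,0,0,0,0,0,0,1.3,0,0,0,0,0,0,1.0,0,0,0,0,0,0,0,0,0,0],
)

```text
time: 6.25
tcp_pos: [0.5495, -0.2808, 0.0909]
tool_rot: [-2.025, -2.402, -0.0]
ft_force: [0.2, -0.7, 0.3]
opening: 0.497
gripper_force: 0.0
```

Emit:
servo_tool(
  commands=[0,0,0,-1,0,0,0,0,0,0,-1,0,-4,0,0,0,0,-1,0,-8,0,0,0,0,-1,0,-12,0,0,0,0,-1,0,-12,0],
)

```text
time: 6.75
tcp_pos: [0.5524, -0.2926, 0.2169]
tool_rot: [2.021, 2.394, 0.001]
ft_force: [-0.1, 0.4, -0.4]
opening: 0.497
gripper_force: 0.0
```

```bash
python3 - <<'E'
from h import *
print(monitor.observe()["tcp_pos"])
for n in("scene","wrist","top"):
    c=imaging.capture(n);save(c,n+"3.png")
    for q in("tin_center","label"):
        for r in nets.pinpoint(q,n): print(n,q,np.round(r["pixel"],1),round(r["score"],2),at_z(c,r["pixel"],.03 if q[0]=="t" else .06).round(4))
E
```

```text
[ 0.55239491 -0.29255216  0.21689199]
scene tin_center [ 98.4 255.7] 0.9 [ 0.4392 -0.4215  0.03  ]
scene tin_center [181.  241.2] 0.81 [ 0.5419 -0.2173  0.03  ]
scene tin_center [280.1 241.7] 0.73 [0.7161 0.     0.03  ]
scene label [174.4 239.1] 0.92 [ 0.542  -0.2338  0.06  ]
scene label [ 84.3 253. ] 0.75 [ 0.428  -0.4476  0.06  ]
wrist tin_center [116.  288.1] 0.95 [ 0.4242 -0.4229  0.03  ]
wrist tin_center [253.3 115.8] 0.72 [ 0.538  -0.2268  0.03  ]
wrist label [256.9 118.4] 0.86 [ 0.541  -0.2271  0.06  ]
top tin_center [334.  217.3] 0.8 [ 0.5457 -0.2176  0.03  ]
top tin_center [398.4 256.7] 0.78 [ 0.4296 -0.4167  0.03  ]
top label [262.1 218.9] 0.66 [ 5.362e-01 -2.000e-04  6.000e-02]
top label [340.3 217.5] 0.6 [ 0.545  -0.2312  0.06  ]
```

View pics/wrist3.png

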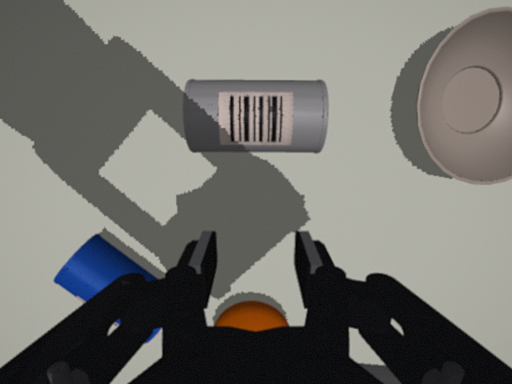

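The label now faces up: its rows 92–144 are centred on the tin's rows 80–152 around column 256. Next is the scanner.

```bash
python3 - <<'E'
from h import *
rel(down(-61.5*np.pi/180),[.505,.175,.31])
E
```

```text
rot [-1.4000e-03 -3.0000e-04  1.2424e+00] cm [46.69  3.3  -9.95] t 7.2 q [-0.61  0.3   1.45  0.    1.39 -0.78]
```

Emit:
servo_tool(
  commands=[0,0,0.14,0,0,-5,0,0,0,0.28,5,0.4,-9.5,-0.5,0,0,1.242,46.7,3.3,-9.5,-0.5,0,0,1.242,46.7,3.3,-9.5,-0.5,0,0,1.242,46.7,3.3,-9.5,-0.5,0,0,1.242,46.7,3.3,-9.5,-0.5,0,0,1.242,46.7,3.3,-9.5,-0.5,0,0,1.242,46.7,3.3,-9.5,-0.5,0,0,1.242,46.7,3.3,-9.5,-0.5,0,0,1.242,46.7,3.3,-9.5,-0.5],
)

```text
time: 8.2
tcp_pos: [0.5115, 0.1122, 0.3041]
tool_rot: [3.047, 0.765, -0.0]
ft_force: [0.7, 0.5, -0.4]
opening: 0.75
gripper_force: 0.0
```

Emit:
servo_tool(
  commands=[0,0,0,0,0,0,-0.5,0,0,0,0,0,0,-0.5,0,0,0,0,0,0,-0.5],
)

```text
time: 8.5
tcp_pos: [0.5121, 0.1101, 0.304]
tool_rot: [3.045, 0.774, -0.001]
ft_force: [-0.4, 0.0, -0.8]
opening: 0.747
gripper_force: 0.0
```

```bash
python3 - <<'E'
from h import *
c=imaging.capture("wrist");save(c,"w4.png")
print("cam",-np.array(c["R"]).T@c["t"],monitor.observe()["tcp_pos"])
for q,z in(("scanner_head",.132),("scanner_window",.1136),("stand_mouth",.07)):
    for r in nets.pinpoint(q,"wrist"): print(q,np.round(r["pixel"],1),round(r["score"],2),at_z(c,r["pixel"],z).round(4))
E
```

```text
cam [0.57702134 0.14597135 0.37396797] [0.51212484 0.10982249 0.3040037 ]
scanner_head [189.3 147.5] 0.95 [0.5196 0.1787 0.132 ]
scanner_head [29.1 38.6] 0.79 [0.5384 0.3348 0.132 ]
scanner_window [39.6 85.3] 0.83 [0.5021 0.3268 0.1136]
scanner_window [195.  187.8] 0.72 [0.4828 0.1601 0.1136]
stand_mouth [201.7 134.6] 0.85 [0.5235 0.1812 0.07  ]
```

View pics/w4.png

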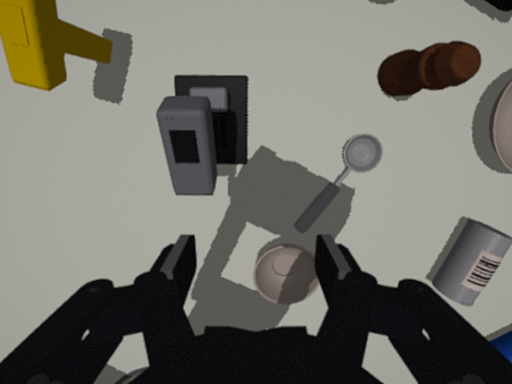

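The grey scanner head is at (188,147). The base edges run upright in the image, so the yaw of 28.5° matches.

```bash
python3 - <<'E'
from h import *
R=down(-61.5*np.pi/180)
rel(R,[.519,.179,.304]);rel(R,[.519,.179,.184])
E
```

```text
rot [-0.0001  0.0001 -0.0012] cm [ 3.9  -5.76  0.01] t 8.7 q [0.06 0.04 1.55 0.   1.54 1.14]
 rot [-0.0001  0.0001 -0.0012] cm [ 3.9  -5.76 12.01] t 8.7 q [0.06 0.04 1.55 0.   1.54 1.14]
```

Emit:
servo_tool(
  commands=[0,0,0,2,-2.9,0,-0.5,0,0,0,3.9,-5.8,0,-0.5,0,0,0,3.9,-5.8,0,-0.5,0,0,0,3.9,-5.8,0,-0.5,0,0,0,3.9,-5.8,3,-0.5,0,0,0,3.9,-5.8,6,-0.5,0,0,0,3.9,-5.8,9,-0.5,0,0,0,3.9,-5.8,11,-0.5,0,0,0,3.9,-5.8,12,-0.5,0,0,0,3.9,-5.8,12,-0.5],
)

```text
time: 9.7
tcp_pos: [0.5183, 0.1795, 0.1834]
tool_rot: [-3.045, -0.772, 0.003]
ft_force: [-1.2, 0.1, 0.4]
opening: 0.755
gripper_force: 0.0
```

```bash
python3 - <<'E'
from h import *
rel(down(-61.5*np.pi/180),[.519,.179,.184])
c=imaging.capture("wrist");save(c,"w5.png")
for q,z in(("scanner_head",.132),("scanner_window",.1136)):
    for r in nets.pinpoint(q,"wrist"): print(q,np.round(r["pixel"],1),round(r["score"],2),at_z(c,r["pixel"],z).round(4))
E
```

```text
rot [-0.0005  0.0016 -0.0007] cm [ 0.03  0.08 -0.06] t 9.7 q [0.19 0.17 1.67 0.   1.31 1.27]
scanner_head [262.1 263.1] 0.74 [0.5203 0.1773 0.132 ]
scanner_window [259.3 306.8] 0.86 [0.4839 0.1586 0.1136]
```

View pics/w5.png

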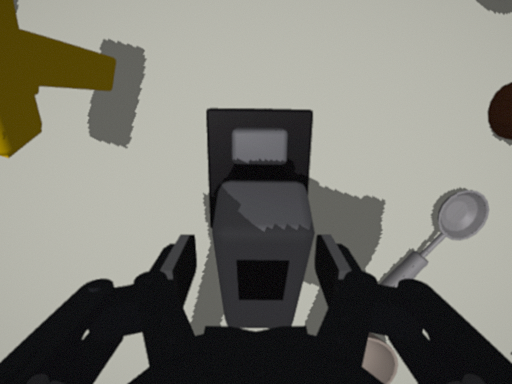

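The head spans columns 215–310 between the fingers, about 2 mm off towards tool +y. I'll correct that and close.

Emit:
servo_tool(
  commands=[0,0,0,0.1,0.22,0,-0.5,0,0,0,0.1,0.22,0,-0.2,0,0,0,0.1,0.22,0,0.1,0,0,0,0.1,0.22,0,1,0,0,0,0.1,0.22,0,1,0,0,0,0.1,0.22,0,1,0,0,0,0.1,0.22,0,1,0,0,0,0.1,0.22,0,1],
  squeeze=80,
)

```text
time: 10.65
tcp_pos: [0.5207, 0.1789, 0.1848]
tool_rot: [3.045, 0.774, 0.002]
ft_force: [0.4, -0.1, 5.6]
opening: 0.43
gripper_force: 80.3
```

Emit:
servo_tool(
  commands=[0,0,0,0,0,-0.5,1,0,0,0,0,0,-1.5,1,0,0,0,0,0,-3,1,0,0,0,0,0,-4.5,1,0,0,0,0,0,-6,1,0,0,0,0,0,-7.5,1,0,0,0,0,0,-9,1,0,0,0,0,0,-10.5,1,0,0,0,0,0,-12,1,0,0,0,0,0,-14,1],
)

```text
time: 11.65
tcp_pos: [0.5203, 0.1789, 0.325]
tool_rot: [-3.045, -0.774, 0.002]
ft_force: [0.6, -0.5, -1.3]
opening: 0.436
gripper_force: 80.0
```

```bash
python3 - <<'E'
from h import *
# scanner-in-tool: vertical tool at grasp. head at z .132
s=monitor.observe();c=imaging.capture("wrist")
dz=s["tcp_pos"][2]-.1848;print(s["tcp_pos"],s["opening"],s["gripper_force"])
for q,z in(("scanner_head",.132+dz),("scanner_window",.1136+dz)):
    for r in nets.pinpoint(q,"wrist"): print(q,np.round(r["pixel"],1),round(r["score"],2),at_z(c,r["pixel"],z).round(4))
# final target: tool pitched by 65deg, azimuth az
L=np.array([.542,-.229,.06]);d=np.pi/180
for az in(-22.9*d,-35*d):
    y=np.array([np.sin(az),-np.cos(az),0]);o=np.array([np.cos(az),np.sin(az),0])
    for t in(0,40,65):
        z=np.cos(t*d)*np.array([0,0,-1.])+np.sin(t*d)*o
        R=np.stack([np.cross(y,z),y,z],1)
        head=L+np.array([0,0,.100+.0435]) if t==65 else L+np.array([0,0,.30])
        rel(R,head-.0528*z,f"az{az:.2f} t{t}"); print(head-.0528*z)
E
```

```text
[0.52026183 0.17886908 0.32496231] 0.43592047534405637 80.00510215759277
scanner_head [109.8  82.6] 0.76 [0.5648 0.2723 0.2722]
scanner_head [256.8 264.8] 0.75 [0.5195 0.1781 0.2722]
scanner_window [115.2 123.2] 0.89 [0.5452 0.2715 0.2538]
scanner_window [255.2 307.4] 0.78 [0.4834 0.1593 0.2538]
scanner_window [256.4 186.9] 0.68 [0.5497 0.1947 0.2538]
az-0.40 t0 rot [-4.000e-04 -1.900e-03  8.975e-01] cm [-17.59  36.87  -8.76] t 11.8 q [0.19 0.09 1.46 0.   1.59 1.26]
[ 0.542  -0.229   0.4128]
az-0.40 t40 rot [-0.3133  0.648   0.8595] cm [-19.71  34.21  -7.53] t 11.8 q [0.19 0.09 1.46 0.   1.59 1.26]
[ 0.51073572 -0.21579345  0.40044715]
az-0.40 t65 rot [-0.5078  1.0521  0.7963] cm [-20.61  33.12   9.93] t 11.8 q [0.19 0.09 1.46 0.   1.59 1.26]
[ 0.49791847 -0.21037923  0.22581424]
az-0.61 t0 rot [-6.0000e-04 -1.9000e-03  1.1087e+00] cm [-17.59  36.87  -8.76] t 11.8 q [0.19 0.09 1.46 0.   1.59 1.26]
[ 0.542  -0.229   0.4128]
az-0.61 t40 rot [-0.3869  0.6221  1.0611] cm [-19.11  33.83  -7.53] t 11.8 q [0.19 0.09 1.46 0.   1.59 1.26]
[ 0.51419865 -0.20953328  0.40044715]
az-0.61 t65 rot [-0.6263  1.0091  0.9819] cm [-19.76  32.57   9.93] t 11.8 q [0.19 0.09 1.46 0.   1.59 1.26]
[ 0.50280108 -0.20155262  0.22581424]
```

```bash
cat >> h.py <<'E'
def tgt(t,az,h,L=np.array([.542,-.229,.06])):
    d=np.pi/180
    y=np.array([np.sin(az),-np.cos(az),0]);o=np.array([np.cos(az),np.sin(az),0])
    z=np.cos(t*d)*np.array([0,0,-1.])+np.sin(t*d)*o
    R=np.stack([np.cross(y,z),y,z],1)
    return R,L+np.array([0,0,h+.0435])-.0528*z
E
python3 - <<'E'
from h import *
rel(*tgt(35,-.53,.2))
E
```

```text
rot [-0.3141  0.5536  0.9942] cm [-19.17  34.27  -2.16] t 11.8 q [0.19 0.09 1.46 0.   1.59 1.26]
```

Emit:
servo_tool(
  commands=[-0.03,0.05,0.1,-2,3.5,-2.2,1,-0.06,0.11,0.2,-4,7,-2.2,1,-0.1,0.17,0.3,-6,10.5,-2.2,1,-0.13,0.22,0.4,-8,14,-2.2,1,-0.16,0.28,0.5,-10,17.5,-2.2,1,-0.19,0.33,0.6,-11.5,21,-2.2,1,-0.22,0.39,0.7,-13.5,24.5,-2.2,1,-0.25,0.44,0.8,-15.5,28,-2.2,1,-0.28,0.5,0.9,-17.5,31.5,-2.2,1,-0.314,0.554,0.994,-19.2,34.3,-2.2,1],
)

```text
time: 12.8
tcp_pos: [0.5148, -0.2161, 0.3451]
tool_rot: [2.752, -0.754, 0.868]
ft_force: [0.9, -0.1, -1.7]
opening: 0.433
gripper_force: 80.5
```

```bash
python3 - <<'E'
from h import *
s=monitor.observe();print(s["tcp_pos"],s["opening"],s["gripper_force"])
rel(*tgt(65,-.53,.1)); rel(*tgt(60,-.53,.1))
E
```

```text
[ 0.51482351 -0.21613722  0.34505218] 0.43296846846063425 80.52422761917114
 rot [ 0.0036  0.5237 -0.0031] cm [-8.31 -0.26  8.74] t 12.8 q [-0.54 -0.19  1.78  0.    0.94  1.57]
 rot [ 0.0035  0.4365 -0.0032] cm [-7.9  -0.26  8.53] t 12.8 q [-0.54 -0.19  1.78  0.    0.94  1.57]
```

Emit:
servo_tool(
  commands=[0,0.06,0,-0.8,0,0.9,1,0,0.12,0,-1.7,-0.1,1.7,1,0,0.18,0,-2.5,-0.1,2.6,1,0,0.24,0,-3.3,-0.1,3.5,1,0,0.3,0,-4.2,-0.1,4.4,1,0,0.36,0,-5,-0.2,5.2,1,0,0.42,0,-5.8,-0.2,6.1,1,0,0.47,0,-6.7,-0.2,7,1,0,0.52,0,-7.5,-0.25,7.9,1,0.003,0.524,-0.003,-8.3,-0.25,8.7,1],
)

```text
time: 13.8
tcp_pos: [0.4946, -0.2051, 0.2545]
tool_rot: [2.439, -0.633, 1.437]
ft_force: [0.4, -0.6, -1.4]
opening: 0.436
gripper_force: 80.8
```

Emit:
servo_tool(
  commands=[0,0,0,0,0,0,1,0,0,0,0,0,0,1,0,0,0,0,0,0,1],
)

```text
time: 14.1
tcp_pos: [0.4952, -0.2053, 0.2551]
tool_rot: [2.439, -0.634, 1.436]
ft_force: [-0.2, 0.2, -1.3]
opening: 0.435
gripper_force: 80.8
```

```bash
python3 - <<'E'
from h import *
s=monitor.observe();print(s["tcp_pos"],s["opening"],s["gripper_force"])
rel(*tgt(65,-.53,.1)); C={}
for n in("scene","top"):
    c=imaging.capture(n);save(c,n+"6.png");C[n]=c
    for q,z in(("tin_center",.03),("label",.06),("scanner_window",.16),("scanner_head",.2035),("scanner_foot",.152)):
        for r in nets.pinpoint(q,n): print(n,q,np.round(r["pixel"],1),round(r["score"],2),at_z(c,r["pixel"],z).round(4))
a=C["scene"]["color"][180:300,110:270,::-1];b=C["top"]["color"][160:280,260:420,::-1]
cv2.imwrite("pics/fin.png",np.hstack([cv2.resize(i,(400,300),interpolation=cv2.INTER_CUBIC) for i in(a,b)]))
E
```

```text
[ 0.49517808 -0.20528419  0.25505812] 0.43465097485318693 80.80672144889832
 rot [-0.0309  0.0734  0.0021] cm [-2.33 -0.27  1.83] t 14.1 q [-0.57 -0.28  2.21  0.4   0.16  1.15]
scene tin_center [180.1 243.5] 0.65 [ 0.5466 -0.2233  0.03  ]
scene tin_center [100.5 256.9] 0.6 [ 0.4461 -0.4186  0.03  ]
scene tin_center [236.2 290.3] 0.37 [ 0.7543 -0.1836  0.03  ]
scene label [174.5 237.7] 0.87 [ 0.5385 -0.2312  0.06  ]
scene label [ 85.9 252.9] 0.78 [ 0.4304 -0.4441  0.06  ]
scene scanner_window [165.5 210.1] 0.98 [ 0.5128 -0.2243  0.16  ]
scene scanner_window [313.5 127. ] 0.77 [0.5308 0.2832 0.16  ]
scene scanner_head [327.4 130.2] 0.71 [0.5933 0.2708 0.2035]
scene scanner_head [167.3 200.3] 0.6 [ 0.5199 -0.2148  0.2035]
scene scanner_foot [325.6 158.1] 0.91 [0.638  0.2301 0.152 ]
scene scanner_foot [174.  251.9] 0.61 [ 0.6248 -0.2702  0.152 ]
scene scanner_foot [171.7 239.3] 0.42 [ 0.5915 -0.256   0.152 ]
top tin_center [400.1 257.2] 0.88 [ 0.4281 -0.422   0.03  ]
top tin_center [336.2 218.2] 0.63 [ 0.5431 -0.2244  0.03  ]
top label [410.4 262.6] 0.95 [ 0.4147 -0.4435  0.06  ]
top label [341.6 216.5] 0.93 [ 0.548  -0.2351  0.06  ]
top scanner_window [146.3 226.6] 0.68 [0.5071 0.316  0.16  ]
top scanner_window [350.1 224.1] 0.67 [ 0.5259 -0.2396  0.16  ]
top scanner_head [144.  216.7] 0.95 [0.5337 0.3108 0.2035]
top scanner_head [351.5 215.8] 0.86 [ 0.5476 -0.2339  0.2035]
top scanner_foot [365.5 188. ] 0.63 [ 0.6259 -0.2832  0.152 ]
top scanner_foot [152.1 214.6] 0.59 [0.5404 0.3031 0.152 ]
top scanner_foot [261.1 219.6] 0.54 [0.5334 0.0023 0.152 ]
```

View pics/fin.png

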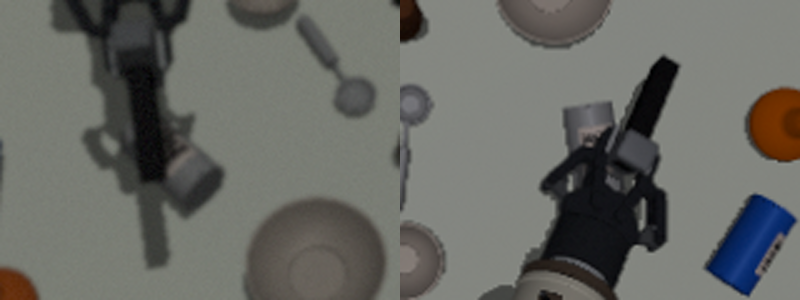

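```bash
python3 - <<'E'
from h import *
s=monitor.observe();R=Ro.from_rotvec(s["tool_rot"]).as_matrix()
print("z az",np.arctan2(R[1,2],R[0,2]),"tilt",np.degrees(np.arccos(-R[2,2])),"q",s["joints"])
C={n:imaging.capture(n) for n in("scene","top")}
for k,a,b in(("window",(165.5,210.1),(350.1,224.1)),("head",(167.3,200.3),(351.5,215.8)),("label",(174.5,237.7),(341.6,216.5)),("foot",(174,251.9),(365.5,188))):
    print(k,*tri([ray(C["scene"],a),ray(C["top"],b)]))
n=-np.sin(.4363)*R[:,2]-np.cos(.4363)*R[:,0]  # nose dir guess
n=np.cos(np.radians(25))*(-R[:,0])+np.sin(np.radians(25))*R[:,2]
h=s["tcp_pos"]+.0528*R[:,2];print("pred head",h,"win",h+.0435*n,"nose",n)
L=np.array([.542,-.230,.06])
for az in(-.53-.45,-.53+.45): rel(*tgt(65,az,.11,L),f"az{az}")
E
```

```text
z az -0.49395295991630206 tilt 60.827587539112294 q [-0.5666312  -0.27923156  2.21190986  0.40583587  0.16130077  1.14866467]
window [ 0.52744418 -0.23189856  0.18438093] [np.float64(0.0029642381615249892), np.float64(0.002964238161524941)]
head [ 0.54722595 -0.22476139  0.24298777] [np.float64(0.0008462462633737648), np.float64(0.0008462462633737853)]
label [ 0.54727583 -0.23312584  0.07426555] [np.float64(0.0008607045304398196), np.float64(0.0008607045304398506)]
foot [ 0.62758022 -0.27608422  0.16289174] [np.float64(0.005134928646511826), np.float64(0.005134928646511817)]
pred head [ 0.53578985 -0.22710992  0.22939733] win [ 0.53327524 -0.22510841  0.18601622] nose [-0.05780707  0.04601182 -0.99726689]
az-0.98 rot [-0.4322  0.0745  0.2071] cm [-1.2  -2.26  1.87] t 14.8 q [-0.57 -0.28  2.21  0.41  0.16  1.15]
az-0.08000000000000002 rot [ 0.3692  0.0691 -0.2028] cm [-1.21  1.9   1.74] t 14.8 q [-0.57 -0.28  2.21  0.41  0.16  1.15]
```

```bash
python3 - <<'E'
from h import *
rel(*tgt(65,-.2,.105,np.array([.542,-.230,.06])))
E
```

```text
rot [ 0.2623  0.0704 -0.1482] cm [-1.75  1.37  1.81] t 14.8 q [-0.57 -0.28  2.21  0.41  0.16  1.15]
```

Emit:
servo_tool(
  commands=[0.05,0.014,-0.03,-0.3,0.3,0.3,1,0.1,0.028,-0.06,-0.6,0.5,0.6,1,0.15,0.042,-0.09,-0.9,0.8,0.9,1,0.2,0.056,-0.12,-1.3,1.1,1.3,1,0.262,0.07,-0.148,-1.7,1.4,1.8,1,0.262,0.07,-0.148,-1.7,1.4,1.8,1,0.262,0.07,-0.148,-1.7,1.4,1.8,1,0.262,0.07,-0.148,-1.7,1.4,1.8,1,0.262,0.07,-0.148,-1.7,1.4,1.8,1,0.262,0.07,-0.148,-1.7,1.4,1.8,1],
)

```text
time: 15.8
tcp_pos: [0.4952, -0.2205, 0.2314]
tool_rot: [2.551, -0.257, 1.623]
ft_force: [0.3, 0.1, -1.6]
opening: 0.436
gripper_force: 80.8
```

```bash
cat > chk.py <<'E'
from h import *
s=monitor.observe();R=Ro.from_rotvec(s["tool_rot"]).as_matrix()
a=np.radians(25);n=np.cos(a)*(-R[:,0])+np.sin(a)*R[:,2]
h=s["tcp_pos"]+.0528*R[:,2];print("pred head",h,"win",h+.0435*n,"nose",n,"off",np.degrees(np.arccos(-n[2])))
rel(*tgt(65,-.2,.105,np.array([.542,-.230,.06])));print(s["ft_force"],s["gripper_force"],np.abs(s["dq"]).max())
E
python3 chk.py
```

```text
pred head [ 0.54207001 -0.23007013  0.20907718] win [ 0.54202355 -0.23006124  0.16557721] nose [-1.06816313e-03  2.04314835e-04 -9.99999409e-01] off 0.06231077361188934
 rot [ 0.0006  0.0011 -0.0003] cm [-0.06 -0.    0.02] t 15.8 q [-0.81 -0.2   2.25  1.5   0.55 -0.2 ]
[ 0.26412458  0.11982198 -1.64374442] 80.8099114894867 0.0134116897818596
```

Straight down on target. One settling pause, then a visual check.

Emit:
servo_tool(
  commands=[0,0,0,0,0,0,1,0,0,0,0,0,0,1,0,0,0,0,0,0,1],
)

```text
time: 16.1
tcp_pos: [0.4952, -0.2206, 0.2314]
tool_rot: [2.55, -0.256, 1.624]
ft_force: [-0.4, 0.7, -2.3]
opening: 0.441
gripper_force: 80.8
```

```bash
python3 - <<'E'
exec(open("chk.py").read())
C={}
P={}
for n in("scene","top","wrist"):
    c=imaging.capture(n);C[n]=c
    for q,z in(("label",.06),("scanner_window",.165),("tin_center",.03)):
        for r in nets.pinpoint(q,n): print(n,q,np.round(r["pixel"],1),round(r["score"],2),at_z(c,r["pixel"],z).round(4))
a=C["scene"]["color"][180:300,110:270,::-1];b=C["top"]["color"][160:280,260:420,::-1]
cv2.imwrite("pics/fin2.png",np.hstack([cv2.resize(i,(400,300),interpolation=cv2.INTER_CUBIC) for i in(a,b)]))
E
```

```text
pred head [ 0.54212171 -0.23006737  0.2090985 ] win [ 0.5421044  -0.2300641   0.16559851] nose [-3.97927862e-04  7.52079181e-05 -9.99999918e-01] off 0.02320322194075193
 rot [ 0.      0.0004 -0.    ] cm [-0.06 -0.    0.01] t 16.1 q [-0.81 -0.2   2.25  1.5   0.55 -0.21]
[-0.36680172  0.65947884 -2.32756786] 80.81059098243713 0.0028812738784546564
scene label [175.9 239.3] 0.97 [ 0.5451 -0.2309  0.06  ]
scene label [ 83.2 250.6] 0.66 [ 0.4194 -0.4469  0.06  ]
scene label [320.7 244.6] 0.2 [0.8031 0.0682 0.06  ]
scene scanner_window [314.1 128.3] 0.89 [0.5392 0.2768 0.165 ]
scene scanner_window [166.7 217. ] 0.7 [ 0.5361 -0.234   0.165 ]
scene tin_center [179.4 244.4] 0.89 [ 0.5478 -0.2264  0.03  ]
scene tin_center [ 97.5 257. ] 0.57 [ 0.4413 -0.4253  0.03  ]
scene tin_center [112.  307.6] 0.5 [ 0.5959 -0.4604  0.03  ]
top label [342.1 217.3] 0.63 [ 0.5457 -0.2366  0.06  ]
top label [410.6 264. ] 0.58 [ 0.4106 -0.4442  0.06  ]
top scanner_window [350.2 218.3] 0.95 [ 0.5416 -0.2387  0.165 ]
top scanner_window [144.8 226.1] 0.83 [0.5084 0.3188 0.165 ]
top scanner_window [320.9 153.3] 0.18 [ 0.7172 -0.1571  0.165 ]
top tin_center [399.9 256.3] 0.8 [ 0.4308 -0.4213  0.03  ]
top tin_center [337.4 215.4] 0.68 [ 0.5516 -0.2279  0.03  ]
wrist scanner_window [255.2 307.4] 0.77 [ 0.5401 -0.2296  0.165 ]
```

View pics/fin2.png

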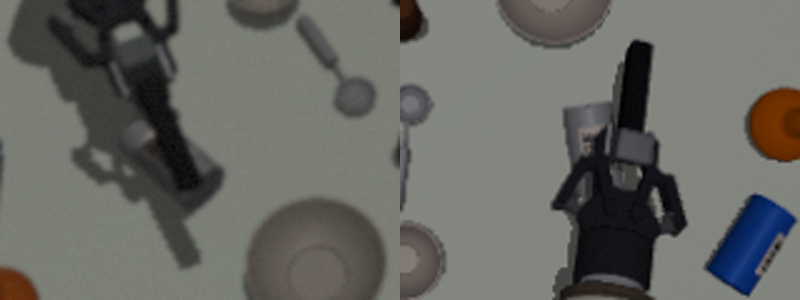

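The scanner is held raised with its head over the tin's label (right crop: head at about (635,148), label just below it to the left because of perspective). Nothing is touching, and the label and window agree to within about 5 mm.

```bash
python3 -c "
from workcell import ticket
print(ticket.finish_job())"
```

```text
the job is handed in; nothing more can be done
None
```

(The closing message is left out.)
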